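# Pin a link into a clevis bracket

### The arm

A 7-joint arm with a two-finger parallel gripper is mounted at the origin on a cart in front of the work surface, level with it; the furniture and walls round the work are solid. World frame = base frame: x ahead of the robot, y to its left, z up, the work surface at z = 0. Lengths are in m, angles in rad, forces in N, time in s.
With the tool pointing down it reaches from about 0.4 to 0.875 m from the base axis. Payload 6.5 kg.
Tool frame: the origin (TCP) lies on the centre line of the jaws, within the pads' length; the fingertips stand 17 mm ahead of it and the grasp point (between the pads) lies 2 mm behind it; z points along the fingers, y is the line along which they close (so a half turn about z gives the same grasp; the last joint's range is limited). The gripper opens to 85 mm and grips with 20 to 120 N. Pads are 22 mm wide; open, the fingers measure 114 mm over their backs; the gripper's body (76 mm by 85 mm) begins 54 mm behind the grasp point. The pads swing forward as they close: fully open they stand 13 mm farther back than shut.
Start: joints at [-1.279, 0.536, -0.004, 1.538, 0.003, 1.067, -0.071], TCP at [0.228, 0.609, 0.227] pointing down, gripper open.
Joint ranges: [-2.7, 2.7], [-0.37, 2.16], [-1.27, 1.26], [0.24, 2.4], [-1.31, 4.45], [0.19, 1.91], [-2.76, 2.76]. Speed limits (rad/s): [2.39, 2.39, 3.14, 3.14, 3.14, 3.14, 3.14].

### API

Orientations are given as a rotation vector (axis times angle).
In Python, from station import manip, imaging gives the robot as it stands.
- The arm moves only by the shell command python3 -m pendant 'ROWS' [FORCE]. ROWS is JSON, a list of rows, each a list of 5 numbers: the opening, from 0 (shut) to 1 (fully open), then the shift along the tool's x, y, z in cm, then the turn about the tool's z in degrees. A call has 1 to 12 rows; each row is the pose to reach, as a shift and turn from the pose commanded when the call began, along the tool's axes at that moment; what a row does not reach only later rows make up. A row lasts 1/10 s, in which the tool goes at most 50 mm and 8.59 degrees, less where a joint would pass 70% of its speed; a pose out of reach is approached as far as the arm can. A call with a gripper value outside its range is refused whole. The fingers move at their own pace and stop on an object; FORCE is the grip in N (left out, the last holds). Time passes only in rows, so rows that repeat a pose let the fingers close. It gives the time, the measured TCP pose, the force, the opening and the grip force at its end, in the units of the state.
- manip.observe(): the state, without advancing time (a new reading comes with each control period).
- imaging.camera(name): name is "side" or "top"; returns the picture (400x640x3 uint8, red, green, blue); there is no depth.
- imaging.get_calibration(name): a dict with "fx", "fy", "cx", "cy" (pixels), "k1" (the pictures are not rectified: a ray, as slopes to the right and down, at radius r is drawn at 1 + k1 r^2 times it, then the intrinsics apply), "R" (3x3) and "t" (3): a world point X has camera coordinates R X + t. Camera axes: x right, y down, z forward; pixel columns grow to the right and rows downward; lengths in m; the calibration is good to about 2 mm. A picture is of the moment at which its call begins. get_calibration takes no time and is no camera call.
- manip.close_job(): hands the job in; it is judged then, once.
The state is a dict: "time": time; "q": joint angles; "joint_vel": joint speeds; "joint_torque": joint torques, N m; "ee_pos": TCP position; "orientation": TCP orientation; "ft_force": force on the tool from outside, world axes, zero at the start; "wrist_torque": the same for the moment, N m; "finger_gap": finger opening in m; "grasp_force": force on a finger pad.
Only numpy, scipy, OpenCV 4.12 (cv2) and the standard library are available. Lean on these libraries where they do the work, as an engineer would, in place of code of your own. Each camera call takes 0.05 s, during which the arm holds its last target. There are 200 camera calls.

### The job

Couple the steel link to the clevis bracket that is bolted to the bench: first push the link fully home between the bracket's two lugs so that the three holes line up, then take the headed pin out of its wooden rest and thread it, tip first from the right-hand side, through the first lug, the link and the second lug until its head sits against the right-hand lug. The head is boxed in by the rest, so take the pin by its shank, leave it started in the holes and take it again by the head to push it home. Leave the hex key, flange nut, grease tub and screwdriver where they are, and let go of everything at the end.

Things in the scene. Friction and masses are not known exactly. Their poses are not given: they have to be found in the camera images.
- bracket: dark steel clevis bracket fixed to the bench, turned up to 0.3 rad. Origin on the bench under the middle of its bore axis; z up, bores along y, -x is the open front (robot side). Two round-topped upright lugs, 67 mm high, 24 mm thick: right y -46 to -22, left y 22 to 46, x -35 to 25. Web at x 25 to 37, 60 mm high, is the link's stop; behind it a bolted foot to x 85
- bracket_mouth (a point): centre of the bore at the outer face of the right-hand lug, 42 mm above the bench. The pin enters here moving along the bracket's +y; the face under its head ends up here. The bores are plain through holes of 18.4 mm diameter, no chamfer. Axes as bracket
- bracket_bore (a point): midpoint of the bracket's bore axis, half way between the lugs. Axes as bracket
- bracket_exit (a point): point on the bore axis 20 mm beyond the outer face of the left-hand lug, where the tip of the pin ends when the pin is home. Axes as bracket
- link: loose bright steel link, 0.28 to 0.56 kg, standing on the bench parallel to the bracket's axes, eye just started between the lugs, 35 to 55 mm short of home. Origin on the bench under the middle of its bore. Eye 40 mm thick (2 mm play each side in the bracket), radius 25 mm. Slide it along the bracket's +x until the eye stops against the web: then the bores are in line to about 2 mm
- link_bore (a point): middle of the link's plain through bore, 18.4 mm diameter, along its y, 42 mm above the bench. Axes as link
- link_grip (a point): point in the link's shank, 65 mm in front (-x) of its bore, 42 mm above the bench. The shank is 22 mm wide (y -11 to 11), 50 mm high, from x -20 to -99 of the link: grip it across y from above; it slides easiest lifted by 1 to 2 mm. Axes as link
- pin: loose steel pin, 0.18 to 0.35 kg, lying level in the rest. Origin on its axis where shank meets head; axis along its y, tip at +y (it may roll). Shank 16 mm diameter, y 0 to 98, then a taper to 7 mm at y 112; cylindrical head 30 mm diameter, y -22 to 0. Balances 20 to 30 mm from the head. About 1.2 mm play all round in the holes: let go part way in, it sags at the head by up to 0.15 rad
- pin_tip (a point): end of the pin's taper on its axis, 112 mm from the origin. Axes as pin
- pin_rest: wooden rest fixed to the bench, 70 x 150 mm. Origin on the bench; the pin lies along its y, axis 40 mm up, pin origin at y -50, tip to +y (robot's left, turned up to 0.4 rad). Head in a pocket open only at the top, 4 mm clearance, walls 55 mm high, y -84 to -38; a notched wall holds the shank at y 45 to 55. Between y -38 and 45 the shank is free for fingers. The pin lifts straight up
- allen_key: bystander: dark L-shaped hex key, 94 x 36 mm, 8 mm high, lying flat between link and vice. Origin at the centre of its underside. Leave alone
- flange_nut: bystander: hexagonal steel nut on a flange, 42 mm diameter, 22 mm high, lying flat behind the work. Origin at the centre of its underside. Leave alone
- grease_tub: bystander: round black tub with a red lid, 81 mm diameter, 72 mm high, to the right of the pin rest. Origin at the centre of its underside. Leave alone
- screwdriver: bystander: screwdriver with orange handle, 226 mm long along its y, 26 mm high, at the left front. Origin at the centre of its underside. Leave alone
Mind the look-alikes: they are no part of the job. Leave any pink look-alike of the pin alone.

How it is judged:
On the way, in this order (a step that is already met when the one before it is completed fails the run):
1. the link is home between the lugs, its bore in line with the bracket's to 5 mm (distance between link_bore and bracket_bore below 0.005 m), for 0.2 s.
2. the pin is started and let go: its tip is at least 10 mm inside the right-hand lug and less than 14 mm out of the left-hand one, within 10 mm of the bore axis, and the fingers do not touch it (x of pin_tip in the frame of bracket_bore between -0.01 and 0.01 m and z of pin_tip in the frame of bracket_bore between -0.01 and 0.01 m and y of pin_tip in the frame of bracket_bore between -0.036 and 0.06 m and contact force between the fingers and pin below 0.1 N), for 0.1 s.
At the end, for the whole second after the job is handed in: The pin runs through right-hand lug, link and left-hand lug: the face under its head is within 4 mm of the bore's mouth on the right-hand lug, its tip within 5 mm of the exit point beyond the left-hand lug, the middle of the link's bore within 5 mm of that of the bracket; pin and link at rest (distance between pin and bracket_mouth below 0.004 m and distance between pin_tip and bracket_exit below 0.005 m and distance between link_bore and bracket_bore below 0.005 m and linear speed of each of pin, link below 0.01 m/s); the robot touches nothing.
It fails at once if the hex key is moved by more than 30 mm (distance of allen_key from where it was at the start of the episode above 0.03 m).
It fails at once if the flange nut is moved by more than 30 mm (distance of flange_nut from where it was at the start of the episode above 0.03 m).
It fails at once if the grease tub is moved by more than 30 mm (distance of grease_tub from where it was at the start of the episode above 0.03 m).
It fails at once if the screwdriver is moved by more than 30 mm (distance of screwdriver from where it was at the start of the episode above 0.03 m).
It also fails if it takes over 67 s, if anything falls off the work surface, if the arm or the gripper's body presses on something with over 40 N, if the wrist force passes 120 N, or if a joint passes its speed limit or range.

## Working session

There is one attempt and no reset: what is moved stays moved. The work goes in short steps, Python scripts to look and compute and a shell command to move; the robot and the scene stay as the last step left them, time stands still between calls to the robot, and variables do not carry over. Pictures are saved under pics/ and viewed, at most 10 in all, crops included, and the job is handed in when it is done.

```bash
mkdir -p pics; ls
python3 - <<'E'
from station import manip, imaging
import cv2
print(manip.observe())
for n in ("top","side"):
    im=imaging.camera(n); cv2.imwrite(f"pics/{n}0.png",cv2.cvtColor(im,cv2.COLOR_RGB2BGR)); print(n,imaging.get_calibration(n))
E
```

```text
pics
{'time': 0.0, 'q': array([-1.27917554,  0.53718383, -0.00439691,  1.53885844,  0.00256673,
        1.06729709, -0.07121474]), 'joint_vel': array([-1.41130305e-03, -9.36168499e-05,  8.85575462e-04,  1.07609720e-03,
       -1.97643093e-03,  1.01002699e-03, -2.67775963e-04]), 'joint_torque': array([-4.41297461e-04, -5.83407176e+01,  1.04850758e+00, -2.59103715e+01,
        1.23117288e-02,  9.42106970e-03,  4.96756923e-05]), 'ee_pos': array([0.22746232, 0.60822437, 0.22580776]), 'orientation': array([-5.59027559e-01, -3.09125943e+00,  2.71817688e-03]), 'ft_force': array([ 0.19904046, -0.16207285, -0.16026227]), 'wrist_torque': array([-0.0048122 , -0.01615844,  0.0311489 ]), 'grasp_force': 0.0, 'finger_gap': 0.08540344813326237}
top {'fx': 412.2132203360212, 'fy': 412.2132203360212, 'cx': 322.66237312519183, 'cy': 201.1126522006132, 'k1': 0.006286656707289767, 'R': array([[-0.10174682, -0.99480561,  0.00306163],
       [-0.97000482,  0.09852633, -0.22222336],
       [ 0.22076739, -0.02558032, -0.97499098]]), 't': array([0.07968618, 0.56610051, 1.1753312 ])}
side {'fx': 477.7022495463489, 'fy': 477.7022495463489, 'cx': 318.03457001594506, 'cy': 193.775768880981, 'k1': -0.0687972330364563, 'R': array([[ 0.95855246, -0.28409991, -0.02155052],
       [-0.16486164, -0.49137087, -0.85520483],
       [ 0.23237432,  0.82331155, -0.51784194]]), 't': array([-0.51688991,  0.15921809,  1.17601939])}
```

View pics/top0.png

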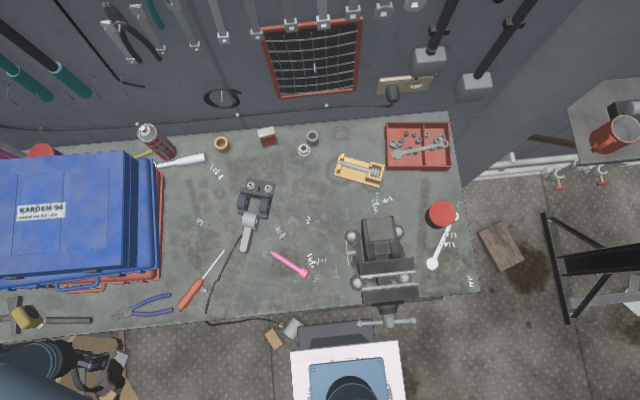

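View pics/side0.png

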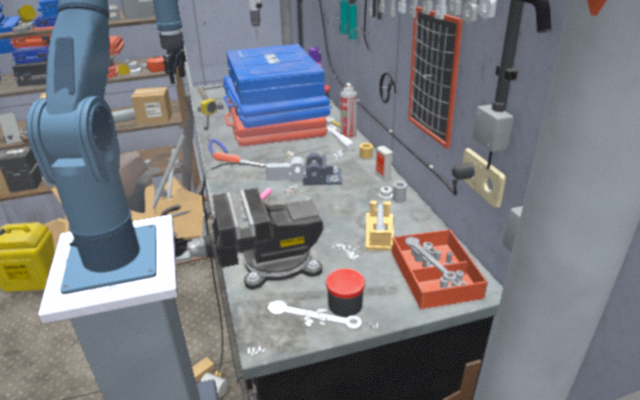

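The top view shows the bracket near (255,197), the link's shank at (247,232), the yellow pin rest at (360,170) and the pink look-alike at (290,264). The vice stands at (382,250). I'll zoom in on the work next.

Run:
```python
import cv2, numpy as np
t=cv2.imread("pics/top0.png"); s=cv2.imread("pics/side0.png")
def crop(im,x,y,w,h,f):
    c=cv2.resize(im[y:y+h,x:x+w],None,fx=f,fy=f,interpolation=cv2.INTER_CUBIC)
    for i in range(0,w,10): cv2.putText(c,str(x+i),(i*f,8),0,.3,(0,255,255),1); cv2.line(c,(i*f,8),(i*f,14),(0,255,255),1)
    for i in range(0,h,10): cv2.putText(c,str(y+i),(0,i*f+4),0,.3,(0,255,255),1); cv2.line(c,(20,i*f),(26,i*f),(0,255,255),1)
    return c
a=crop(t,225,170,66,100,6); b=crop(t,328,145,66,50,6); d=crop(s,355,175,66,50,6)
cv2.imwrite("pics/z1.png",np.hstack([a,np.vstack([b,d])]))
cv2.imwrite("pics/z2.png",crop(s,255,140,100,55,8))
```

```text
(no output)
```

View pics/z1.png

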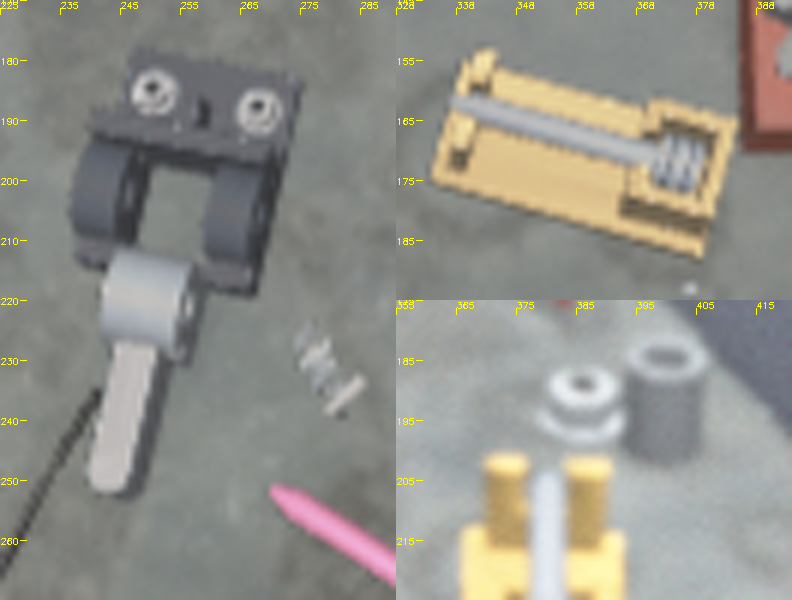

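View pics/z2.png

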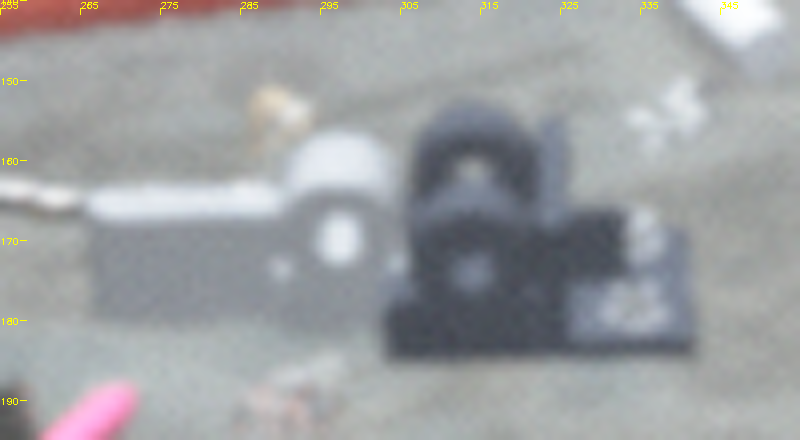

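The zooms show these positions:
- **Top view:** the shank's end is at about (243,250), the eye at about (249,221), and the bracket's front bottom corners at about (238.5,214.5) and (267,219.5).
- **Top view, pin:** the tip is at about (337.5,162), and the shank meets the head at about (371,171).
- **Side view:** the right lug's bore is at about (313.7,174) and the link's bore at about (297.5,169.7).

Next I'll turn these into positions.

```bash
cat > h.py <<'E'
import numpy as np, cv2
from station import manip, imaging
from scipy.optimize import least_squares
def cal(n):
    c=imaging.get_calibration(n); K=np.array([[c['fx'],0,c['cx']],[0,c['fy'],c['cy']],[0,0,1.]]); return K,np.array([c['k1'],0,0,0.]),c['R'],c['t']
def proj(n,X):
    K,d,R,t=cal(n); return cv2.projectPoints(np.atleast_2d(X).astype(float),cv2.Rodrigues(R)[0],t,K,d)[0][:,0]
def ray(n,uv,z):
    K,d,R,t=cal(n); p=cv2.undistortPoints(np.array(uv,float).reshape(-1,1,2),K,d)[:,0]
    D=np.c_[p,np.ones(len(p))]@R; C=-R.T@t; return C+D*((z-C[2])/D[:,2])[:,None]
def T(p,X):
    X=np.atleast_2d(X); c,s=np.cos(p[2]),np.sin(p[2]); return np.c_[p[0]+c*X[:,0]-s*X[:,1],p[1]+s*X[:,0]+c*X[:,1],X[:,2]]
def fit(obs,x0):
    f=lambda p:np.concatenate([(proj(n,T(p,X))[0]-uv) for n,X,uv in obs])
    r=least_squares(f,x0,loss='soft_l1'); return r.x,r.fun.reshape(-1,2)
E
cat > m.py <<'E'
from h import *
A=lambda x,y:(225+(x+.5)/6-.5,170+(y+.5)/6-.5)
B=lambda x,y:(328+(x-396+.5)/6-.5,145+(y+.5)/6-.5)
S=lambda x,y:(255+(x+.5)/8-.5,140+(y+.5)/8-.5)
np.set_printoptions(precision=4,suppress=True)
e=1e-3
br=[('top',np.array([85,46,12])*e,A(132,50)),('top',np.array([85,-46,12])*e,A(302,80)),('top',np.array([-35,46,0])*e,A(80,268)),('top',np.array([-35,-46,0])*e,A(253,297)),
('side',np.array([0,-46,42])*e,S(472,270)),('side',np.array([85,-46,0])*e,S(692,355)),('side',np.array([-35,-46,0])*e,S(388,357))]
p,r=fit(br,[.7,.2,-.27]); print('bracket',p,'\n',r)
ln=[('top',np.array([-99,0,50])*e,A(110,487)),('top',np.array([-30,0,50])*e,A(136,347)),('side',np.array([0,-20,42])*e,S(340,238)),('side',np.array([-99,-11,0])*e,S(95,318)),('side',np.array([-99,-11,50])*e,S(90,222))]
q,r=fit(ln,[.65,.2,-.27]); print('link',q,'\n',r)
print('link in bracket', T([0,0,-p[2]],[[q[0]-p[0],q[1]-p[1],0]]))
tip=ray('top',[B(452,103)],.04)[0]; hd=ray('top',[B(652,156)],.04)[0]; d=tip-hd; print('pin',tip,hd,np.linalg.norm(d), 'yaw',np.arctan2(-d[0],d[1]))
pr=[('top',np.array([0,112,40])*e,B(452,103)),('top',np.array([0,0,40])*e,B(652,156)),('side',np.array([0,112,40])*e,(355+(547-396)/6,175+(472-300)/6))]
print(fit(pr,[*hd[:2],-.1]))
# rest corners (plate): left-front, right-front
print('rest corner rays z=15:',ray('top',[B(435,180),B(700,255),B(735,120)],.015))
print('mouth',T(p,[[0,-.046,.042]]),'bore',T(p,[[0,0,.042]]),'grip',T(q,[[-.065,0,.042]]))
E
python3 m.py
```

```text
bracket [ 0.5921  0.233  -0.284 ] 
 [[-0.2231 -1.2474]
 [-0.1702 -1.1595]
 [ 0.6469 -0.3511]
 [ 0.502   0.0549]
 [-0.9032 -1.0302]
 [-0.3348 -0.2089]
 [-1.4259  0.3512]]
link [ 0.5458  0.2457 -0.2599] 
 [[ 0.0307 -0.5657]
 [ 0.3104 -0.0324]
 [ 0.18   -0.6326]
 [-0.183   0.8841]
 [-0.8097 -1.2469]]
link in bracket [[-0.048  -0.0008  0.    ]]
pin [ 0.6979 -0.036   0.04  ] [ 0.6587 -0.1363  0.04  ] 0.10762355460736034 yaw -0.3725807751761504
(array([ 0.658 , -0.1382, -0.4121]), array([[-0.3316, -1.483 ],
       [ 0.6289,  0.1659],
       [-0.6804, -0.0476]]))
rest corner rays z=15: [[ 0.6645 -0.0242  0.015 ]
 [ 0.6097 -0.1583  0.015 ]
 [ 0.6814 -0.1866  0.015 ]]
mouth [[0.5792 0.1889 0.042 ]] bore [[0.5921 0.233  0.042 ]] grip [[0.483  0.2624 0.042 ]]
```

```bash
cat >> h.py <<'E'
from scipy.spatial.transform import Rotation as Ro
def go(*targets):
    """print shift (cm, tool axes) and turn (deg) from the measured pose to world x,y,z and yaw of the tool's y axis"""
    s=manip.observe(); R=Ro.from_rotvec(s['orientation']).as_matrix(); yaw=np.arctan2(-R[0,1],R[1,1])
    print('t',round(s['time'],2),'pos',s['ee_pos'].round(4),'yaw',yaw.round(4),'F',s['ft_force'].round(1),'gap',round(s['finger_gap'],4),'tilt',R[:,2].round(3))
    for x,y,z,w in targets: print((R.T@(np.array([x,y,z])-s['ee_pos'])*100).round(2), round(-np.degrees((w-yaw+np.pi)%(2*np.pi)-np.pi),2))
E
python3 - <<'E'
from h import *
for z in (.1,.2,.3): print(z,ray('top',[(155,290),(165,165),(62,192)],z).round(3).tolist())
for z in (.0,.2,.3): print(z,ray('side',[(328,125),(328,70),(240,140)],z).round(3).tolist())
go((.483,.2624,.15,-.28),(.483,.2624,.042,-.28))
E
```

```text
0.1 [[0.359, 0.511, 0.1], [0.72, 0.477, 0.1], [0.667, 0.776, 0.1]]
0.2 [[0.353, 0.472, 0.2], [0.684, 0.441, 0.2], [0.635, 0.715, 0.2]]
0.3 [[0.348, 0.433, 0.3], [0.648, 0.405, 0.3], [0.604, 0.653, 0.3]]
0.0 [[0.762, 0.614, 0.0], [0.982, 1.31, 0.0], [0.414, 0.589, 0.0]]
0.2 [[0.622, 0.164, 0.2], [0.782, 0.67, 0.2], [0.369, 0.146, 0.2]]
0.3 [[0.552, -0.061, 0.3], [0.682, 0.351, 0.3], [0.346, -0.076, 0.3]]
t 0.1 pos [0.2275 0.6083 0.2259] yaw -0.3578 F [ 0.2  0.5 -0.6] gap 0.0855 tilt [-0.    -0.002 -1.   ]
[-36.05 -23.44   7.63] -4.45
[-36.04 -23.42  18.43] -4.45
```

```bash
python3 -m pendant '[[1,0,0,-5,0],[1,0,0,-10,0],[1,-2,-3,-13.5,0],[1,-5.5,-6.5,-13.5,0],[1,-9,-10,-13.5,0],[1,-12.5,-13.5,-13.5,0],[1,-16,-17,-13.5,0],[1,-20.5,-18.5,-11,-2],[1,-25,-20,-8,-4.4],[1,-29.5,-21.5,-5,-4.4],[1,-33.5,-22.5,-1,-4.4],[1,-36,-23.4,3,-4.4]]'; python3 -m pendant '[[1,0,0,0,0],[1,0,0,0,0]]'
python3 - <<'E'
from h import *
go((.483,.2624,.15,-.275),(.483,.2624,.042,-.275))
im=imaging.camera('side'); cv2.imwrite('pics/s1.png',cv2.cvtColor(im,cv2.COLOR_RGB2BGR))
E
```

```text
time: 1.3
ee_pos: [0.4751, 0.27, 0.2123]
orientation: [0.442, 3.108, 0.002]
ft_force: [1.1, 1.2, -0.3]
finger_gap: 0.0854
grasp_force: 0.0
time: 1.5
ee_pos: [0.4726, 0.2706, 0.2117]
orientation: [-0.442, -3.108, 0.003]
ft_force: [-0.0, 0.2, 0.2]
finger_gap: 0.0852
grasp_force: 0.0
t 1.5 pos [0.4726 0.2706 0.2117] yaw -0.2826 F [-0.   0.2  0.2] gap 0.0852 tilt [-0.002 -0.002 -1.   ]
[-1.24 -0.48  6.17] -0.43
[-1.26 -0.46 16.97] -0.43
```

```bash
python3 -m pendant '[[1,-1.2,-0.5,5,0],[1,-1.2,-0.5,10,0],[1,-1.2,-0.5,14,0],[1,-1.2,-0.5,16.8,0],[1,-1.2,-0.5,16.8,0],[0,-1.2,-0.5,16.8,0],[0,-1.2,-0.5,16.8,0],[0,-1.2,-0.5,16.8,0],[0,-1.2,-0.5,16.8,0],[0,-1.2,-0.5,16.8,0],[0,-1.2,-0.5,16.8,0],[0,-1.2,-0.5,16.8,0]]' 50; python3 -c "
from h import *
go((.483,.2624,.042,-.275))"
```

```text
time: 2.75
ee_pos: [0.4821, 0.2603, 0.0468]
orientation: [-0.442, -3.107, 0.006]
ft_force: [-9.2, -8.6, 30.5]
finger_gap: 0.0002
grasp_force: 14.7
t 2.75 pos [0.4821 0.2603 0.0468] yaw -0.2829 F [-9.2 -8.6 30.5] gap 0.0002 tilt [-0.003 -0.004 -1.   ]
[-0.03  0.22  0.48] -0.45
```

Run:
```python
from h import *
t=imaging.camera('top'); s=imaging.camera('side')
a=cv2.resize(t[170:270,195:295],None,fx=4,fy=4,interpolation=2); b=cv2.resize(s[110:210,240:340],None,fx=4,fy=4,interpolation=2)
cv2.imwrite('pics/c2.png',cv2.cvtColor(np.hstack([a,b]),cv2.COLOR_RGB2BGR))
```

```text
(no output)
```

View pics/c2.png

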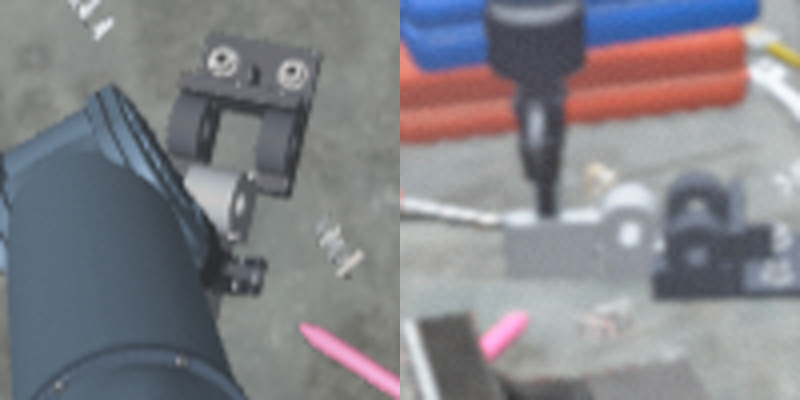

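The picture shows the fingers shut at the top of the shank, with the tips at about side pixel (276,164). They hold nothing. I'll compare that pixel with the projected tip position.

Run:
```python
from h import *
np.set_printoptions(precision=4,suppress=True)
for z in (.02,.03,.04,.05,.06): print(z,proj('side',[[.482,.260,z]]))
q=[.5458,.2457,-.28]
print('link top corners',proj('side',T(q,[[-.099,-.011,.05],[-.099,.011,.05],[-.065,-.011,.05],[-.065,.011,.05],[0,-.02,.067],[0,.02,.067],[-.065,0,.0]])))
go((.482,.26,.15,-.28))
```

```text
0.02 [[276.6984 172.9402]]
0.03 [[276.487  170.1222]]
0.04 [[276.2743 167.2849]]
0.05 [[276.0604 164.4281]]
0.06 [[275.8452 161.5517]]
link top corners [[264.9767 165.7613]
 [265.592  162.4661]
 [275.9915 165.4998]
 [276.4675 162.2067]
 [296.7459 161.435 ]
 [297.1337 155.5353]
 [277.2826 177.9121]]
t 2.85 pos [0.4822 0.2605 0.0468] yaw -0.2828 F [-9.  -8.8 28.6] gap -0.0001 tilt [-0.003 -0.003 -1.   ]
[  0.02  -0.1  -10.32] -0.16
```

```bash
python3 -m pendant '[[0,0,0,-3,0],[0,0,0,-6,0],[1,0,-0.1,-6,0],[1,0,-0.1,-6,0],[1,0,-0.1,-6,0],[1,0,-0.1,-6,0],[1,0,-0.1,-6,0],[1,0,-0.1,-6,0]]' ; python3 -m pendant '[[1,0,0,2,0],[1,0,0,4,0],[1,0,0,6,0],[1,0,0,7,0],[1,0,0,7,0],[1,0,0,7,0]]'; python3 -c "
from h import *
go((.483,.2624,.042,-.28))"
```

```text
time: 3.65
ee_pos: [0.4825, 0.2622, 0.1042]
orientation: [-0.44, -3.11, 0.001]
ft_force: [0.6, 0.4, 0.7]
finger_gap: 0.0847
grasp_force: 0.0
time: 4.25
ee_pos: [0.4831, 0.2625, 0.0351]
orientation: [0.44, 3.11, 0.0]
ft_force: [0.6, -0.2, -0.1]
finger_gap: 0.0852
grasp_force: 0.0
t 4.25 pos [0.4831 0.2625 0.0351] yaw -0.2811 F [ 0.6 -0.2 -0.1] gap 0.0852 tilt [ 0.  0. -1.]
[ 0.01 -0.01 -0.69] -0.06
```

```bash
python3 -m pendant '[[0.4,0,0,0,0],[0.4,0,0,0,0],[0.4,0,0,0,0],[0.4,0,0,0,0]]' 50;python3 -m pendant '[[0,0,0,0,0],[0,0,0,0,0],[0,0,0,0,0],[0,0,0,0,0],[0,0,0,0,0]]' 50; python3 -c "
from h import *
go((.483,.2624,.042,-.28))"
```

```text
time: 4.65
ee_pos: [0.483, 0.2625, 0.0351]
orientation: [0.44, 3.11, 0.001]
ft_force: [0.1, 0.2, 0.1]
finger_gap: 0.0341
grasp_force: 0.0
time: 5.15
ee_pos: [0.4828, 0.2623, 0.0351]
orientation: [-0.44, -3.111, 0.0]
ft_force: [-1.6, -0.5, 6.2]
finger_gap: 0.0206
grasp_force: 49.3
t 5.15 pos [0.4828 0.2623 0.0351] yaw -0.2813 F [-1.6 -0.5  6.2] gap 0.0206 tilt [-0. -0. -1.]
[-0.01  0.01 -0.69] -0.08
```

```bash
python3 -m pendant '[[0,0,0,-0.2,0],[0,0,0,-0.2,0],[0,-0.5,0,-0.2,0],[0,-1.0,0,-0.2,0],[0,-1.5,0,-0.2,0],[0,-2.0,0,-0.2,0],[0,-2.5,0,-0.2,0],[0,-3,0,-0.2,0],[0,-3.5,0,-0.2,0],[0,-3.8,0,-0.2,0],[0,-4,0,-0.2,0],[0,-4,0,-0.2,0]]' 70; python3 -c "
from h import *
go((.483,.2624,.042,-.28))"
```

```text
time: 6.35
ee_pos: [0.5215, 0.2512, 0.0368]
orientation: [0.44, 3.11, 0.0]
ft_force: [0.3, 0.8, -2.5]
finger_gap: 0.0198
grasp_force: 68.9
t 6.35 pos [0.5215 0.2512 0.0368] yaw -0.2813 F [ 0.3  0.8 -2.5] gap 0.0198 tilt [ 0. -0. -1.]
[ 4.01  0.01 -0.52] -0.07
```

```bash
python3 -m pendant '[[0,-0.2,0,0,0],[0,-0.4,0,0,0],[0,-0.5,0,0,0],[0,-0.5,0,0,0]]'; python3 -m pendant '[[0,-0.2,0,0,0],[0,-0.3,0,0,0],[0,-0.3,0,0,0]]';  python3 -m pendant '[[0,-0.2,0,0,0],[0,-0.3,0,0,0],[0,-0.3,0,0,0]]'; python3 -c "
from h import *
go((.483,.2624,.042,-.28))"
```

```text
time: 6.75
ee_pos: [0.5262, 0.2499, 0.0368]
orientation: [0.44, 3.11, 0.0]
ft_force: [0.2, -1.0, -3.4]
finger_gap: 0.0197
grasp_force: 68.9
time: 7.05
ee_pos: [0.5292, 0.249, 0.0368]
orientation: [0.44, 3.11, -0.0]
ft_force: [-0.0, -0.9, -3.4]
finger_gap: 0.0196
grasp_force: 68.9
time: 7.35
ee_pos: [0.5321, 0.2482, 0.0368]
orientation: [0.44, 3.11, 0.0]
ft_force: [0.2, -0.5, -3.1]
finger_gap: 0.0202
grasp_force: 68.9
t 7.35 pos [0.5321 0.2482 0.0368] yaw -0.2812 F [ 0.2 -0.5 -3.1] gap 0.0202 tilt [ 0. -0. -1.]
[ 5.11  0.01 -0.52] -0.07
```

```bash
python3 -m pendant '[[0,-0.2,0,0,0],[0,-0.2,0,0,0]]'; python3 -m pendant '[[0,-0.2,0,0,0],[0,-0.2,0,0,0]]';  python3 -m pendant '[[0,-0.2,0,0,0],[0,-0.2,0,0,0]]'; python3 -c "
from h import *
go((.483,.2624,.042,-.28))"
```

```text
time: 7.55
ee_pos: [0.5325, 0.248, 0.0365]
orientation: [-0.439, -3.108, 0.001]
ft_force: [-3.2, 1.3, -2.5]
finger_gap: 0.0195
grasp_force: 69.0
time: 7.75
ee_pos: [0.5324, 0.248, 0.0361]
orientation: [-0.437, -3.105, 0.002]
ft_force: [-9.0, 2.3, 0.2]
finger_gap: 0.0199
grasp_force: 69.4
time: 7.95
ee_pos: [0.5324, 0.248, 0.0359]
orientation: [-0.435, -3.102, 0.002]
ft_force: [-12.7, 2.8, 2.7]
finger_gap: 0.0197
grasp_force: 69.7
t 7.95 pos [0.5324 0.248  0.0359] yaw -0.2788 F [-12.7   2.8   2.7] gap 0.0197 tilt [-0.009 -0.    -1.   ]
[ 5.15  0.03 -0.57] 0.07
```

```bash
python3 -m pendant '[[0,0.4,0,0,0],[0,0.4,0,0.2,0],[0,0.4,0,0.2,0],[1,0.4,0,0.2,0],[1,0.4,0,0.2,0],[1,0.4,0,0.2,0],[1,0.4,0,-3,0],[1,0.4,0,-8,0],[1,0.4,0,-13,0],[1,0.4,0,-18,0],[1,0.4,0,-20,0]]'; python3 -c "
from h import *
go((.67,-.11,.16,-.385))"
```

```text
time: 9.05
ee_pos: [0.5368, 0.2484, 0.2425]
orientation: [0.44, 3.103, 0.008]
ft_force: [0.9, 0.9, -0.3]
finger_gap: 0.0856
grasp_force: 0.0
t 9.05 pos [0.5368 0.2484 0.2425] yaw -0.2819 F [ 0.9  0.9 -0.3] gap 0.0856 tilt [ 0.008  0.004 -1.   ]
[-22.71 -30.77   8.21] 5.91
```

Run:
```python
from h import *
np.set_printoptions(precision=4,suppress=True)
im=cv2.imread('pics/top0.png'); hsv=cv2.cvtColor(im,cv2.COLOR_BGR2HSV).astype(float)
uv=[]
for u in range(346,366):
    vc=162+(u-337.5)*.265; v=np.arange(int(vc)-6,int(vc)+7); s=hsv[v,u,1]; w=np.clip(110-s,0,None); w*= np.abs(v-vc)<4.5
    uv.append((u,(w*v).sum()/w.sum()))
uv=np.array(uv); k=np.polyfit(uv[:,0],uv[:,1],1); print('line',k,np.std(uv[:,1]-np.polyval(k,uv[:,0])))
P=ray('top',[(u,np.polyval(k,u)) for u in (337.5,371)],.040); d=P[0]-P[1]; d/=np.linalg.norm(d); yaw=np.arctan2(-d[0],d[1]); print(P,yaw)
print(hsv[158:168,330:345,1].astype(int))
s=manip.observe(); print(s['q'])
o=np.array([.6585,-.1365]); g=o+.030*d[:2]; print('grip',g)
go((*g,.15,yaw+np.pi/2),(*g,.042,yaw-np.pi/2))
```

```text
line [ 0.2738 69.3044] 0.09279241569962979
[[ 0.6978 -0.0379  0.04  ]
 [ 0.6575 -0.1385  0.04  ]] -0.3812204042258781
[[ 8  8  8  8 10  8  4  4 72 85 92 98 94 82 88]
 [ 8 10 10 11  8 10  8 12 77 84 86 68 79 76 87]
 [ 8  6  8  6  8  8  8 12 66 69 43 13 27 70 88]
 [ 8  8  8  8  6 10  6  3  7  8  3  7  3 27 43]
 [ 8  6 10  8  6  8  8  5  7  7  3  1  1  5  7]
 [10  8  8 11  7  8 18 65 34  3 13 11  8  3  1]
 [10  8  8  7  7  7 51 87 87 70 59 14 14 13 10]
 [ 8  8  6  8  7  6 77 88 85 82 82 68 19  0 12]
 [ 8  8  8  8  8 10 90 88 83 81 86 85 83 74 60]
 [ 8  8  8  9  8 37 89 90 84 85 91 90 91 90 90]]
[-0.655   0.4167  0.193   1.7013 -0.0908  1.0233  0.8574]
grip [ 0.6697 -0.1087]
t 9.05 pos [0.5368 0.2484 0.2425] yaw -0.2819 F [ 0.9  0.9 -0.3] gap 0.0856 tilt [ 0.008  0.004 -1.   ]
[-22.64 -30.65   9.21] -84.31
[-22.56 -30.72  20.01] 95.69
```

```bash
python3 -m pendant '[[1,-2,-2.6,0,8],[1,-4,-5.2,0,16],[1,-6,-7.8,0,24],[1,-8,-10.4,0,32],[1,-10,-13,0,40],[1,-12,-15.6,0,48],[1,-14,-18.2,0,56],[1,-16,-21,0,64],[1,-18,-24,0,72],[1,-20,-27,0,80],[1,-22,-30,0,88],[1,-22.6,-30.7,2,95.7]]'; python3 -m pendant '[[1,0,0,3,0],[1,0,0,5,0],[1,0,0,5,0]]'; python3 -c "
from h import *
print(manip.observe()['q'])
go((.6697,-.1087,.15,-1.952),(.6697,-.1087,.042,-1.952))"
```

```text
time: 10.25
ee_pos: [0.6679, -0.1171, 0.2199]
orientation: [2.605, 1.742, 0.004]
ft_force: [0.6, -0.5, -0.0]
finger_gap: 0.0857
grasp_force: 0.0
time: 10.55
ee_pos: [0.664, -0.1097, 0.1638]
orientation: [-2.599, -1.759, 0.006]
ft_force: [-0.3, 0.5, 0.3]
finger_gap: 0.0854
grasp_force: 0.0
[-0.27860548  0.71265723  0.58742753  1.54385273 -0.43720826  1.02414007
  0.04758667]
t 10.55 pos [ 0.664  -0.1097  0.1638] yaw -1.9515 F [-0.3  0.5  0.3] gap 0.0854 tilt [-0.005  0.    -1.   ]
[0.31 0.5  1.38] 0.03
[ 0.33  0.55 12.18] 0.03
```

```bash
python3 -m pendant '[[1,0.3,0.5,4,0],[1,0.3,0.5,8,0],[1,0.3,0.5,10.5,0],[1,0.3,0.5,12,0],[1,0.3,0.5,12.2,0],[1,0.3,0.5,12.2,0]]'; python3 -m pendant '[[0.3,0,0,0,0],[0.3,0,0,0,0],[0.3,0,0,0,0],[0.3,0,0,0,0]]' 30;  python3 -m pendant '[[0,0,0,0,0],[0,0,0,0,0],[0,0,0,0,0]]' 30; python3 -c "
from h import *
go((.6697,-.1087,.042,-1.952))"
```

```text
time: 11.15
ee_pos: [0.6726, -0.1095, 0.0462]
orientation: [2.6, 1.76, 0.002]
ft_force: [-0.0, 0.2, 0.1]
finger_gap: 0.0855
grasp_force: 0.0
time: 11.55
ee_pos: [0.6718, -0.109, 0.0454]
orientation: [2.601, 1.761, 0.001]
ft_force: [1.3, 0.5, -1.1]
finger_gap: 0.0289
grasp_force: 0.0
time: 11.85
ee_pos: [0.6715, -0.109, 0.0448]
orientation: [-2.601, -1.761, 0.0]
ft_force: [0.6, -0.8, 0.1]
finger_gap: 0.0001
grasp_force: 0.0
t 11.85 pos [ 0.6715 -0.109   0.0448] yaw -1.9513 F [ 0.6 -0.8  0.1] gap 0.0001 tilt [-0.  0. -1.]
[-0.04 -0.18  0.28] 0.04
```

Run:
```python
from h import *
t=imaging.camera('top'); s=imaging.camera('side')
a=cv2.resize(t[135:205,310:410],None,fx=4,fy=4,interpolation=2); b=cv2.resize(s[150:250,330:430],None,fx=4,fy=4,interpolation=2); a=cv2.copyMakeBorder(a,0,120,0,0,0)
cv2.imwrite('pics/c3.png',cv2.cvtColor(np.hstack([a,b]),cv2.COLOR_RGB2BGR))
for z in (.0278,.048): print(z,proj('side',[[.6715,-.109,z]]),proj('top',[[.6715,-.109,z]]))
```

```text
0.0278 [[379.08352734 224.19352997]] [[360.70060746 168.69286211]]
0.048 [[379.44325651 217.68831396]] [[361.30626186 166.74739778]]
```

View pics/c3.png

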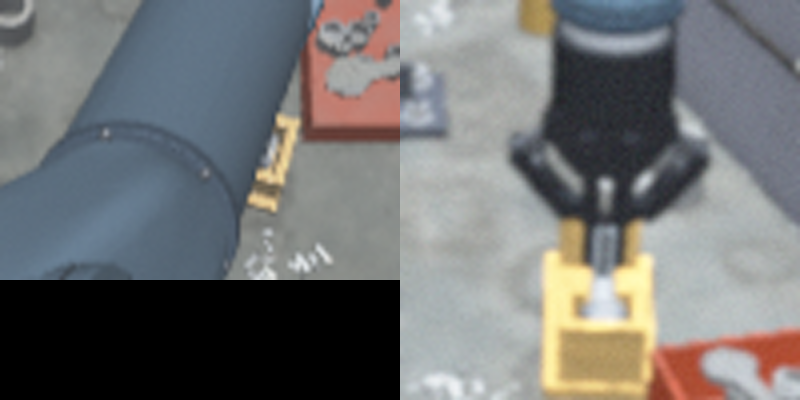

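The side crop shows the shut fingers just above the pin, with the tips at about (381,217), so they reach about 20 mm less far than the stated geometry. I'll open, go lower and close on the shank.

```bash
python3 -m pendant '[[0,0,0,-2,0],[1,0,-0.1,-3,0],[1,0,-0.1,-3,0],[1,0,-0.1,-3,0],[1,0,-0.1,-3,0],[1,0,-0.1,-1,0],[1,0,-0.1,1,0],[1,0,-0.1,2.2,0],[1,0,-0.1,2.2,0],[1,0,-0.1,2.2,0]]'; python3 -m pendant '[[0.3,0,0,0,0],[0.3,0,0,0,0],[0.3,0,0,0,0],[0.3,0,0,0,0]]' 30;  python3 -m pendant '[[0,0,0,0,0],[0,0,0,0,0],[0,0,0,0,0]]' 30; python3 -c "
from h import *
go((.6697,-.1087,.042,-1.952))"
```

```text
time: 12.95
ee_pos: [0.6704, -0.1088, 0.0224]
orientation: [-2.601, -1.761, 0.001]
ft_force: [-0.7, -0.2, 0.5]
finger_gap: 0.0853
grasp_force: 0.0
time: 13.35
ee_pos: [0.6708, -0.1086, 0.0232]
orientation: [2.601, 1.761, 0.001]
ft_force: [-0.3, 0.2, -0.6]
finger_gap: 0.0284
grasp_force: 0.0
time: 13.65
ee_pos: [0.6709, -0.1086, 0.0232]
orientation: [2.601, 1.761, 0.001]
ft_force: [-1.3, -0.1, 4.1]
finger_gap: 0.0151
grasp_force: 29.8
t 13.65 pos [ 0.6709 -0.1086  0.0232] yaw -1.9511 F [-1.3 -0.1  4.1] gap 0.0151 tilt [ 0.001 -0.    -1.   ]
[-0.05 -0.11 -1.88] 0.05
```

```bash
python3 -m pendant '[[0,0,0,-1,0],[0,0,0,-3,0],[0,0,0,-6,0],[0,0,0,-9,0],[0,0,0,-12,0],[0,0,0,-12,0],[0,0,0,-12,0]]' 60
python3 - <<'E'
from h import *
np.set_printoptions(precision=3,suppress=True)
print('vice',[ray('top',[(347,235),(360,216),(395,216)],z).tolist() for z in (.05,.12)])
yd=np.array([.280,.960]); m=np.array([.5792,.1889]); a=m-.112*yd
go((*a,.15,-.284-np.pi/2),(*a,.05,-.284-np.pi/2))
E
```

```text
time: 14.35
ee_pos: [0.6705, -0.1084, 0.1436]
orientation: [2.601, 1.761, 0.001]
ft_force: [-0.5, 0.0, -3.2]
finger_gap: 0.014
grasp_force: 59.4
vice [[[0.46383293364789624, -0.04017967915638859, 0.050000000000000044], [0.5171605502052941, -0.08580349797476491, 0.050000000000000044], [0.506488037135876, -0.1908194559147587, 0.050000000000000044]], [[0.45431542633814465, -0.034807648644812436, 0.1200000000000001], [0.5045870042637349, -0.0778169093441422, 0.1200000000000001], [0.4945260994818072, -0.17681473174501125, 0.1200000000000001]]]
t 14.35 pos [ 0.67  -0.108  0.144] yaw -1.9512 F [-0.5  0.  -3.2] gap 0.014 tilt [ 0.001  0.    -1.   ]
[ 13.07 -18.44  -0.64] -5.52
[ 13.06 -18.44   9.36] -5.52
```

```bash
python3 -m pendant '[[0,2,-3,0,-2],[0,5,-6.5,0,-5.5],[0,8,-10,0,-5.5],[0,10,-13.5,0,-5.5],[0,12,-16.5,0,-5.5],[0,13.1,-18.4,2,-5.5],[0,13.1,-18.4,5,-5.5],[0,13.1,-18.4,5,-5.5],[0,13.1,-18.4,5,-5.5]]'
python3 - <<'E'
from h import *
yd=np.array([.280,.960]); m=np.array([.5792,.1889]); a=m-.112*yd
go((*a,.15,-.284-np.pi/2),(*a,.0252,-.284-np.pi/2))
t=imaging.camera('top'); s=imaging.camera('side')
cv2.imwrite('pics/t4.png',cv2.cvtColor(t,cv2.COLOR_RGB2BGR)); cv2.imwrite('pics/s4.png',cv2.cvtColor(s,cv2.COLOR_RGB2BGR))
a=cv2.resize(t[170:250,230:330],None,fx=4,fy=4,interpolation=2); b=cv2.resize(s[140:240,265:365],None,fx=4,fy=4,interpolation=2); a=cv2.copyMakeBorder(a,0,80,0,0,0)
cv2.imwrite('pics/c4.png',cv2.cvtColor(np.hstack([a,b]),cv2.COLOR_RGB2BGR))
E
```

```text
time: 15.25
ee_pos: [0.5476, 0.0804, 0.0923]
orientation: [-2.514, -1.883, 0.004]
ft_force: [1.1, 0.2, -2.3]
finger_gap: 0.0139
grasp_force: 59.6
t 15.25 pos [0.5476 0.0804 0.0923] yaw -1.8561 F [ 1.1  0.2 -2.3] gap 0.0139 tilt [-0.002 -0.001 -1.   ]
[ 0.09 -0.01 -5.77] -0.07
[0.11 0.01 6.71] -0.07
```

View pics/c4.png

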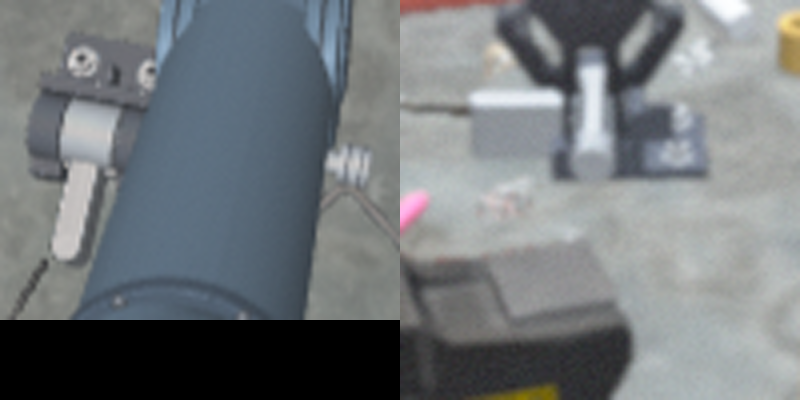

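```bash
cat > c.py <<'E'
from h import *
np.set_printoptions(precision=2,suppress=True)
yd=np.array([.280,.960,0]); tcp=np.array([.5476,.0804,.0923+.0168])
P=lambda n,k: proj(n,[tcp+k*yd])[0]
print('side head face',P('side',-.052),'origin',P('side',-.03),'tip',P('side',.082)); print('top head face',P('top',-.052),'top origin',P('top',-.03),'head mid',P('top',-.041))
p=[.5921,.233,-.284]
print('mouth side',proj('side',T(p,[[0,-.046,.042]])),'lug top right side', proj('side',T(p,[[0,-.046,.067],[0,-.022,.067]])))
s=cv2.imread('pics/s4.png'); t=cv2.imread('pics/t4.png')
print('side gray rows 176-186, cols 302-324'); g=cv2.cvtColor(s,cv2.COLOR_BGR2GRAY); print(g[152:188:2,302:325])
# bore dark-lug/bright hole in original side image
s0=cv2.cvtColor(cv2.imread('pics/side0.png'),cv2.COLOR_BGR2GRAY); print(s0[166:183,304:324])
g=cv2.cvtColor(t,cv2.COLOR_BGR2GRAY); print(g[202:222,310:328])
E
python3 c.py
```

```text
side head face [311.65 179.87] origin [311.71 175.84] tip [311.98 157.06]
top head face [321.09 210.78] top origin [313.57 209.42] head mid [317.33 210.1 ]
mouth side [[312.66 172.29]] lug top right side [[312.44 164.96]
 [312.48 161.28]]
side gray rows 176-186, cols 302-324
[[157 153 131  99  69  59  63  88 110 120 119 120 111  93  71  60  62  91
  137 166 173 162 139]
 [141 151 143 106  74  59  68  92 117 131 134 134 129 108  77  59  62  90
  134 161 155 129  96]
 [ 95 108 105  80  62  56  69 111 147 170 181 188 183 160 115  71  52  72
  100 112  98  82  69]
 [ 65  67  64  63  54  52  83 134 193 221 229 231 227 194 135  76  52  51
   59  65  61  60  55]
 [ 57  58  53  55  50  49  70 115 167 211 227 231 224 184 124  72  51  50
   52  54  59  57  59]
 [172 151 123  89  62  55  67  98 145 200 226 233 222 181 122  73  53  54
   67  81  98 110 119]
 [233 231 215 168 106  90 121 141 161 198 228 233 223 186 141 114  89  75
   93 107 119 127 133]
 [195 194 182 150  96  93 122 140 160 202 231 232 224 186 151 130  97  75
   82 109 124 130 135]
 [149 146 141 120  88  90 119 137 161 206 232 23
[... 3169 characters left out ...]
138 130 131 128 129 125]
 [ 70 118 126 126 160 170 131 174 185 159 171 178 141 132 133 134 130 127]
 [ 73 124 130 128 145 143 121 161 172 129 159 156 133 138 141 138 129 131]
 [ 82 127 132 129 122 118 115 141 151 121 153 134 137 145 143 133 127 128]
 [ 85 130 133 127 122 114 116 129 132 108 132 123 138 148 144 131 126 127]
 [ 95 122 128 129 135 126 122 128 130 113 117 124 140 149 146 140 134 130]
 [ 93 111 129 136 121 117 112 121 125 131 123 125 139 149 145 136 131 130]
 [ 91 129 134 118 117 134 134 143 123 124 129 118 132 149 142 127 123 123]
 [114 131 116 113 131 137 139 144 137 126 125 128 118 132 137 130 125 123]
 [121 115 111 129 135 135 137 139 140 139 117 126 126 112 122 128 125 124]]
```

The side crop shows the pin's head face centred at about (312.9,179.3), roughly 1.2 px right of the prediction. The lug's bore was also seen about 1 px right of its prediction, so pin and bore agree sideways. I'll descend and start inserting.

```bash
python3 -m pendant '[[0,0.1,0,2.5,0],[0,0.1,0,5,0],[0,0.1,0,6.7,0],[0,0.1,0,6.7,0],[0,0.1,0,6.7,0],[0,0.1,0,6.7,0]]' 80; python3 -m pendant '[[0,0.7,0,0,0],[0,1.4,0,0,0],[0,2.1,0,0,0],[0,2.5,0,0,0],[0,2.5,0,0,0]]'; python3 -c "
from h import *
yd=np.array([.280,.960]); m=np.array([.5792,.1889]); a=m-.072*yd
go((*a,.0252,-.284-np.pi/2))"
```

```text
time: 15.95
ee_pos: [0.55, 0.0822, 0.0273]
orientation: [2.513, 1.883, 0.004]
ft_force: [-0.4, -0.2, -2.3]
finger_gap: 0.0134
grasp_force: 79.6
time: 16.45
ee_pos: [0.5558, 0.1076, 0.0257]
orientation: [-2.512, -1.886, -0.001]
ft_force: [-0.3, -0.7, -2.8]
finger_gap: 0.0132
grasp_force: 79.6
t 16.45 pos [0.5558 0.1076 0.0257] yaw -1.8536 F [-0.3 -0.7 -2.8] gap 0.0132 tilt [ 0.  0. -1.]
[ 1.26 -0.03  0.05] 0.07
```

```bash
python3 -m pendant '[[0,0.4,-0.03,0.05,0],[0,0.8,-0.03,0.05,0],[0,1.2,-0.03,0.05,0],[0,1.2,-0.03,0.05,0]]'; python3 -m pendant '[[0,0.4,0,0,0],[0,0.8,0,0,0],[0,0.8,0,0,0]]'; python3 -m pendant '[[0,0.4,0,0,0],[0,0.8,0,0,0],[0,0.8,0,0,0]]'
```

```text
time: 16.85
ee_pos: [0.5589, 0.1188, 0.0252]
orientation: [-2.513, -1.885, -0.001]
ft_force: [-0.1, 0.5, -2.3]
finger_gap: 0.0134
grasp_force: 79.6
time: 17.15
ee_pos: [0.5612, 0.1265, 0.0253]
orientation: [-2.513, -1.885, -0.001]
ft_force: [0.3, -0.1, -1.7]
finger_gap: 0.0131
grasp_force: 79.6
time: 17.45
ee_pos: [0.5634, 0.1343, 0.0253]
orientation: [-2.513, -1.885, -0.001]
ft_force: [-0.6, -0.5, -3.9]
finger_gap: 0.013
grasp_force: 79.6
```

```bash
python3 -c "
from h import *
yd=np.array([.280,.960]); m=np.array([.5792,.1889]); a=m-.046*yd
go((*a,.0252,-.284-np.pi/2))"
```

```text
t 17.45 pos [0.5634 0.1343 0.0253] yaw -1.8542 F [-0.6 -0.5 -3.9] gap 0.013 tilt [ 0.     0.001 -1.   ]
[ 1.09 -0.01  0.01] 0.03
```

```bash
python3 -m pendant '[[0,0.3,0,0,0],[0,0.6,0,0,0],[0,0.6,0,0,0]]'; python3 -m pendant '[[0,0.4,0,0,0],[0,0.8,0,0,0],[0,0.8,0,0,0]]'; python3 -m pendant '[[0,0.4,0,0,0],[0,0.8,0,0,0],[0,0.8,0,0,0]]';  python3 -c "
from h import *
yd=np.array([.280,.960]); m=np.array([.5792,.1889]); a=m-.018*yd
go((*a,.0252,-.284-np.pi/2))"
```

```text
time: 17.75
ee_pos: [0.565, 0.1397, 0.0253]
orientation: [-2.513, -1.885, -0.001]
ft_force: [-0.5, 0.4, -2.8]
finger_gap: 0.0133
grasp_force: 79.6
time: 18.05
ee_pos: [0.5674, 0.1477, 0.0253]
orientation: [-2.513, -1.885, -0.001]
ft_force: [-0.5, -1.1, -2.9]
finger_gap: 0.0134
grasp_force: 79.6
time: 18.35
ee_pos: [0.5696, 0.1554, 0.0253]
orientation: [-2.513, -1.885, -0.001]
ft_force: [-0.5, 0.2, -3.6]
finger_gap: 0.0134
grasp_force: 79.6
t 18.35 pos [0.5696 0.1554 0.0253] yaw -1.8542 F [-0.5  0.2 -3.6] gap 0.0134 tilt [ 0.     0.001 -1.   ]
[ 1.69 -0.02  0.01] 0.03
```

```bash
python3 -m pendant '[[0,0.3,0,0,0],[0,0.6,0,0,0],[0,0.6,0,0,0]]'; python3 -m pendant '[[0,0.3,0,0,0],[0,0.6,0,0,0],[0,0.6,0,0,0]]'; python3 -c "
from h import *
go((.5,.1,.0252,-.284-np.pi/2))
t=imaging.camera('top'); s=imaging.camera('side')
a=cv2.resize(t[170:250,230:330],None,fx=4,fy=4,interpolation=2); b=cv2.resize(s[130:210,265:365],None,fx=4,fy=4,interpolation=2)
cv2.imwrite('pics/c5.png',cv2.cvtColor(np.hstack([a,b]),cv2.COLOR_RGB2BGR))
"
```

```text
time: 18.65
ee_pos: [0.5712, 0.1608, 0.0253]
orientation: [-2.513, -1.885, -0.001]
ft_force: [0.0, -0.2, -2.8]
finger_gap: 0.0136
grasp_force: 79.6
time: 18.95
ee_pos: [0.5729, 0.1666, 0.0253]
orientation: [-2.513, -1.885, -0.001]
ft_force: [-0.1, -0.7, -2.8]
finger_gap: 0.0134
grasp_force: 79.6
t 18.95 pos [0.5729 0.1666 0.0253] yaw -1.8545 F [-0.1 -0.7 -2.8] gap 0.0134 tilt [ 0.  0. -1.]
[-8.44 -5.13  0.  ] 0.02
```

View pics/c5.png

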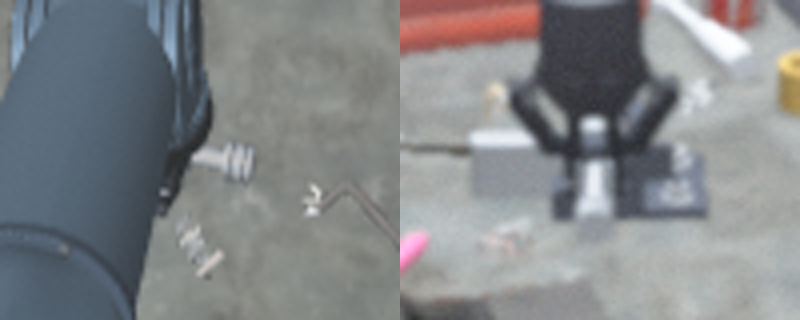

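The side crop shows the head at about (314,184) with the shank entering the lug, and the top crop shows the head at about (290,210). Forces stay low. I'll release the pin, raise the gripper and move back over the head.

```bash
python3 -m pendant '[[1,0,0,0,0],[1,0,0,0,0],[1,0,0,0,0],[1,0,0,0,0],[1,0,0,-3,0],[1,0,0,-7,0],[1,-2.5,0,-9,0],[1,-4.4,0,-9,0],[1,-4.4,0,-6,0],[1,-4.4,0,-6,0]]'
python3 - <<'E'
from h import *
go((.5,.1,.0252,-.284-np.pi/2))
t=imaging.camera('top'); s=imaging.camera('side')
a=cv2.resize(t[170:250,230:330],None,fx=4,fy=4,interpolation=2); b=cv2.resize(s[130:210,265:365],None,fx=4,fy=4,interpolation=2)
cv2.imwrite('pics/c6.png',cv2.cvtColor(np.hstack([a,b]),cv2.COLOR_RGB2BGR))
E
```

```text
time: 20.05
ee_pos: [0.5574, 0.1225, 0.0824]
orientation: [-2.513, -1.881, 0.009]
ft_force: [-0.3, 0.8, -0.7]
finger_gap: 0.0854
grasp_force: 0.0
t 20.05 pos [0.5574 0.1225 0.0824] yaw -1.8565 F [-0.3  0.8 -0.7] gap 0.0854 tilt [-0.006 -0.001 -1.   ]
[-3.76 -4.84  5.75] -0.1
```

View pics/c6.png

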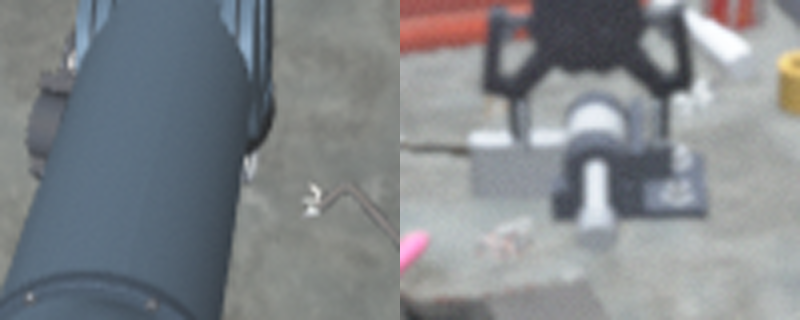

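The pin hangs started in the lug with its head at about side pixel (314,189), only slightly sagged. Next I'll take it by the head.

```bash
python3 -m pendant '[[1,0.2,0.2,2,0],[1,0.2,0.25,4,0],[1,0.2,0.25,6.2,0],[1,0.2,0.25,6.2,0],[1,0.2,0.25,6.2,0]]'; python3 -c "
from h import *
go((.5606,.1244,.020,-.284-np.pi/2))
print(proj('side',[[.5583,.1167,.042],[.5583,.1167,.037]]))"
```

```text
time: 20.65
ee_pos: [0.5638, 0.125, 0.0239]
orientation: [2.514, 1.884, 0.0]
ft_force: [-1.0, 0.3, 0.4]
finger_gap: 0.0854
grasp_force: 0.0
t 20.65 pos [0.5638 0.125  0.0239] yaw -1.855 F [-1.   0.3  0.4] gap 0.0854 tilt [ 0. -0. -1.]
[-0.15 -0.29  0.39] -0.01
[[312.56932863 184.74675778]
 [312.61674798 186.2408887 ]]
```

Run:
```python
from h import *
for n in ('c5','c6'):
    g=cv2.cvtColor(cv2.imread(f'pics/{n}.png'),cv2.COLOR_BGR2GRAY); print(n,g[192:268:4,592:604].mean(1).astype(int), g[228,568:628:4] if n=='c5' else g[238,568:628:4])
a=np.array([.5583,.1167]);  print(proj('side',[[*a,.027],[*a,.022],[*a,.017],[*a,.012]])[:,1])
```

```text
c5 [221 216 214 216 207 185 161 149 150 150 150 151 155 164 171 174 170 169
 168] [172 166 163 156 151 150 149 149 151 149 150 156 164 172 175]
c6 [228 228 229 230 226 223 219 215 200 171 150 145 146 146 148 155 162 166
 167] [171 165 157 151 148 148 147 148 146 146 147 144 153 171 180]
[189.21251158 190.69005339 192.16211519 193.62872167]
```

```bash
python3 -m pendant '[[1,-0.15,-0.25,0.8,0],[1,-0.15,-0.25,0.9,0],[1,-0.15,-0.25,0.9,0],[0.5,-0.15,-0.25,0.9,0],[0.5,-0.15,-0.25,0.9,0],[0.5,-0.15,-0.25,0.9,0]]' 40;python3 -m pendant '[[0,0,0,0,0],[0,0,0,0,0],[0,0,0,0,0],[0,0,0,0,0]]' 40; python3 -c "
from h import *
go((.5606,.1244,.020,-.284-np.pi/2))"
```

```text
time: 21.25
ee_pos: [0.5607, 0.1242, 0.0145]
orientation: [2.514, 1.884, 0.001]
ft_force: [1.0, 1.1, -0.1]
finger_gap: 0.044
grasp_force: 0.0
time: 21.65
ee_pos: [0.5607, 0.1241, 0.0143]
orientation: [2.514, 1.884, 0.0]
ft_force: [0.1, -0.3, 1.6]
finger_gap: 0.0285
grasp_force: 39.7
t 21.65 pos [0.5607 0.1241 0.0143] yaw -1.8553 F [ 0.1 -0.3  1.6] gap 0.0285 tilt [ 0. -0. -1.]
[ 0.02 -0.02 -0.57] -0.03
```

```bash
for i in 1 2; do python3 -m pendant '[[0,0,0,-0.2,0],[0,0,0,-0.4,0],[0,0,0,-0.4,0]]' 50|egrep 'pos|ft'; done; python3 -m pendant '[[0,0,0,-0.2,0],[0,0,0,-0.2,0]]'
```

```text
ee_pos: [0.5602, 0.1238, 0.0181]
ft_force: [0.6, -0.8, -4.9]
ee_pos: [0.5602, 0.1238, 0.0223]
ft_force: [-0.3, -1.8, -5.0]
time: 22.45
ee_pos: [0.5604, 0.124, 0.0243]
orientation: [-2.514, -1.884, 0.001]
ft_force: [-0.0, -1.1, -5.5]
finger_gap: 0.0283
grasp_force: 50.1
```

```bash
for i in 1 2 3; do python3 -m pendant '[[0,0.25,0,0,0],[0,0.5,0,0,0],[0,0.5,0,0,0]]' 50|egrep 'time|pos|ft|ori'; done
```

```text
time: 22.75
ee_pos: [0.5621, 0.1298, 0.0242]
orientation: [-2.513, -1.885, -0.001]
ft_force: [0.5, 0.2, -4.9]
time: 23.05
ee_pos: [0.5635, 0.1344, 0.0242]
orientation: [-2.513, -1.885, -0.001]
ft_force: [-0.0, 0.3, -5.6]
time: 23.35
ee_pos: [0.5649, 0.1392, 0.0243]
orientation: [-2.513, -1.885, -0.001]
ft_force: [-1.2, 0.2, -4.1]
```

```bash
for i in 1 2 3 4; do python3 -m pendant '[[0,0.25,0,0,0],[0,0.5,0,0,0],[0,0.5,0,0,0]]' 50|egrep 'time|pos|ft|ori'; done
```

```text
time: 23.65
ee_pos: [0.5663, 0.1441, 0.0243]
orientation: [-2.513, -1.885, -0.001]
ft_force: [0.6, 0.0, -5.7]
time: 23.95
ee_pos: [0.5678, 0.1487, 0.0243]
orientation: [-2.513, -1.885, -0.001]
ft_force: [0.0, -1.1, -5.3]
time: 24.25
ee_pos: [0.5693, 0.1536, 0.0243]
orientation: [-2.513, -1.885, -0.001]
ft_force: [0.1, -0.3, -5.8]
time: 24.55
ee_pos: [0.5707, 0.1583, 0.0243]
orientation: [2.514, 1.885, 0.001]
ft_force: [-0.0, 0.4, -5.6]
```

```bash
for i in 1 2; do python3 -m pendant '[[0,0.25,0,0,0],[0,0.5,0,0,0],[0,0.5,0,0,0]]' 50|egrep 'time|pos|ft|ori'; done; for i in 1 2 3; do python3 -m pendant '[[0,0.2,0,0,0],[0,0.2,0,0,0]]' 50|egrep 'time|pos|ft'; done
```

```text
time: 24.85
ee_pos: [0.5721, 0.1631, 0.0243]
orientation: [2.513, 1.885, 0.001]
ft_force: [1.3, 0.6, -4.2]
time: 25.15
ee_pos: [0.5734, 0.1679, 0.0243]
orientation: [-2.513, -1.885, -0.001]
ft_force: [0.6, 0.5, -6.0]
time: 25.35
ee_pos: [0.5739, 0.1696, 0.0243]
ft_force: [0.8, -0.5, -4.4]
time: 25.55
ee_pos: [0.5744, 0.1714, 0.0243]
ft_force: [0.1, -1.2, -5.6]
time: 25.75
ee_pos: [0.575, 0.1734, 0.0243]
ft_force: [-0.9, -0.1, -5.1]
```

```bash
for i in 1 2 3; do python3 -m pendant '[[0,0.15,0,0,0],[0,0.15,0,0,0]]' 50|egrep 'time|pos|ft'; done
```

```text
time: 25.95
ee_pos: [0.5754, 0.1747, 0.0243]
ft_force: [0.4, -0.6, -5.0]
time: 26.15
ee_pos: [0.5754, 0.1748, 0.0243]
ft_force: [-2.2, -3.7, -2.8]
time: 26.35
ee_pos: [0.5754, 0.1748, 0.0243]
ft_force: [-4.1, -7.8, 0.1]
```

```bash
python3 -m pendant '[[0,0.3,0,0,0],[0,0.3,0,0,0]]' | egrep 'pos|ft'; python3 -m pendant '[[0,-0.4,0,0,0],[1,-0.4,0,0,0],[1,-0.4,0,0,0],[1,-0.4,0,0,0],[1,-0.4,0,0,0],[1,-1.5,0,-4,0],[1,-4,0,-8,0],[1,-8,0,-11,0],[1,-13,0,-11,0],[1,-18,0,-11,0],[1,-20,0,-11,0]]'|egrep 'time|pos|ft'
python3 - <<'E'
from h import *
go((.5754,.1748,.03,-1.855))
np.set_printoptions(precision=2,suppress=True)
t=imaging.camera('top'); s=imaging.camera('side')
a=cv2.resize(t[170:250,230:330],None,fx=4,fy=4,interpolation=2); b=cv2.resize(s[130:210,265:365],None,fx=4,fy=4,interpolation=2)
cv2.imwrite('pics/c7.png',cv2.cvtColor(np.hstack([a,b]),cv2.COLOR_RGB2BGR))
p=[.5921,.233,-.284]; P=T(p,[[0,-.046,.042],[0,-.068,.042],[0,.046,.042],[0,.066,.042]])
f=lambda n,o:(proj(n,P)-o)*4
print('top crop',f('top',[230,170]),'side crop',f('side',[265,130])+[400,0])
E
```

```text
ee_pos: [0.5753, 0.1748, 0.0243]
ft_force: [-6.2, -13.2, 3.9]
time: 27.65
ee_pos: [0.5211, -0.0158, 0.136]
ft_force: [0.2, -0.3, -0.0]
t 27.65 pos [ 0.5211 -0.0158  0.136 ] yaw -1.8601 F [ 0.2 -0.3 -0. ] gap 0.0851 tilt [ 0.004 -0.    -1.   ]
[19.8  -0.27 10.61] -0.29
top crop [[151.66 142.2 ]
 [179.92 147.33]
 [ 33.88 120.83]
 [  8.35 116.2 ]] side crop [[590.65 169.15]
 [590.49 183.28]
 [591.29 113.86]
 [591.42 102.59]]
```

View pics/c7.png

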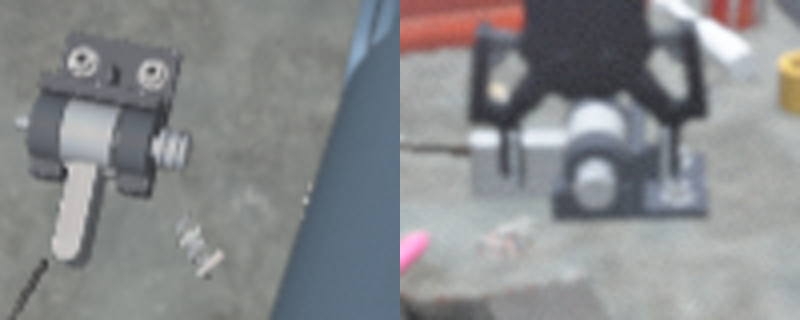

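The crops show the pin through all three holes: the tip is out at top crop (17,122) and the head's end is at (188,150), so it may be a few mm short. I suspect the fingers touched the lug before the head did. I'll push the head from behind with shut fingers.

```bash
python3 -c "
from h import *
go((.5618,.1294,.08,-1.855),(.5618,.1294,.028,-1.855))"; python3 -m pendant '[[0,4,0,0,0],[0,8,-0.1,0,0],[0,11,-0.2,0,0],[0,13.5,-0.2,0,0],[0,14.9,-0.2,3,-0.2],[0,14.9,-0.2,6,-0.2],[0,14.9,-0.2,8,-0.2],[0,14.9,-0.2,8,-0.2],[0,14.9,-0.2,8,-0.2]]' 40; python3 -c "
from h import *
go((.5618,.1294,.08,-1.855),(.5618,.1294,.028,-1.855))"
```

```text
t 27.75 pos [ 0.5216 -0.0146  0.1357] yaw -1.8606 F [ 0.1  1.2 -0.4] gap 0.0852 tilt [ 0.003  0.    -1.   ]
[14.94 -0.28  5.59] -0.32
[14.93 -0.29 10.79] -0.32
time: 28.65
ee_pos: [0.5616, 0.1335, 0.0549]
orientation: [-2.509, -1.89, -0.003]
ft_force: [-0.1, -0.6, -0.4]
finger_gap: 0.0003
grasp_force: 0.0
t 28.65 pos [0.5616 0.1335 0.0549] yaw -1.8503 F [-0.1 -0.6 -0.4] gap 0.0003 tilt [ 0.001  0.001 -1.   ]
[-0.38  0.13 -2.51] 0.27
[-0.39  0.13  2.69] 0.27
```

```bash
python3 -m pendant '[[0,-0.4,0.1,1,0.2],[0,-0.4,0.1,2.7,0.2],[0,-0.4,0.1,2.7,0.2],[0,-0.4,0.1,2.7,0.2]]' |egrep 'pos|ft'; python3 -m pendant '[[0,0.4,0,0,0],[0,0.8,0,0,0],[0,0.8,0,0,0]]' |egrep 'pos|ft'; for i in 1 2 3 4 5; do  python3 -m pendant '[[0,0.2,0,0,0],[0,0.2,0,0,0]]' |egrep 'pos|ft'; done
```

```text
ee_pos: [0.5602, 0.1276, 0.0268]
ft_force: [-0.0, 0.7, 1.4]
ee_pos: [0.5633, 0.1367, 0.0276]
ft_force: [0.6, -0.9, 0.0]
ee_pos: [0.5635, 0.1378, 0.0274]
ft_force: [-0.5, 0.0, -0.4]
ee_pos: [0.564, 0.1396, 0.0273]
ft_force: [-0.4, -0.1, 0.9]
ee_pos: [0.5646, 0.1416, 0.0273]
ft_force: [-0.3, 0.0, -0.5]
ee_pos: [0.5652, 0.1435, 0.0273]
ft_force: [-0.0, -0.3, -0.1]
ee_pos: [0.5657, 0.1454, 0.0273]
ft_force: [0.4, 0.6, -0.1]
```

```bash
for i in 1 2 3 4 5 6; do  python3 -m pendant '[[0,0.2,0,0,0],[0,0.2,0,0,0]]' |egrep 'pos|ft'|tr '\n' ' '; echo; done
```

```text
ee_pos: [0.5663, 0.1473, 0.0273] ft_force: [0.1, -0.6, 0.6] 
ee_pos: [0.5669, 0.1493, 0.0273] ft_force: [0.3, -0.5, 0.4] 
ee_pos: [0.5674, 0.1506, 0.0273] ft_force: [-0.8, -0.5, 0.6] 
ee_pos: [0.568, 0.1527, 0.0273] ft_force: [-0.4, -1.6, 0.8] 
ee_pos: [0.5683, 0.1539, 0.0272] ft_force: [-1.4, -3.9, 1.3] 
ee_pos: [0.5683, 0.154, 0.0272] ft_force: [-3.3, -7.0, 4.7]
```

```bash
for i in 1 2; do python3 -m pendant '[[0,0.3,0,0,0],[0,0.3,0,0,0]]' |egrep 'pos|ft'|tr '\n' ' '; done; python3 -m pendant '[[0,-1.5,0,0,0],[0,-3.5,0,-2,0],[0,-7,0,-5,0],[0,-12,0,-8,0],[0,-17,0,-8,0],[0,-20,0,-8,0],[0,-20,0,-8,0]]'|egrep 'time|pos|ft'
python3 - <<'E'
from h import *
t=imaging.camera('top'); o=cv2.cvtColor(cv2.imread('pics/c7.png'),cv2.COLOR_BGR2GRAY)[:, :400]
cv2.imwrite('pics/t8.png',cv2.cvtColor(t,cv2.COLOR_RGB2BGR))
n=cv2.cvtColor(cv2.resize(t[170:250,230:330],None,fx=4,fy=4,interpolation=2),cv2.COLOR_RGB2GRAY)
for nm,i in (('old',o),('new',n)):
    print(nm,'tip',i[118:126,0:44:4].mean(0).astype(int),'head',i[140:152,150:206:4].mean(0).astype(int),'link end',i[225:275:5,70])
E
```

```text
ee_pos: [0.5683, 0.154, 0.0272] ft_force: [-5.6, -12.8, 9.4] ee_pos: [0.5682, 0.154, 0.0272] ft_force: [-9.5, -19.0, 12.6] time: 32.65
ee_pos: [0.5135, -0.0349, 0.1082]
ft_force: [-0.1, -0.6, 0.2]
old tip [140 140 142 143 163 179 187 151 115 110 111] head [ 98 184 193 175 161 190 190 154 182 140 103 127 135 137] link end [192 192 193 196 197 199 190 116 105 128]
new tip [141 138 148 166 176 183 193 154 115 109 110] head [118 188 158 188 192 171 174 170 109 116 128 129 135 138] link end [192 193 195 198 197 198 190 116 104 129]
```

The head moved about 3 mm further and then stopped firm at about 20 N. The link has not moved. I'll raise the arm clear and hand in.

```bash
python3 -m pendant '[[0,0,0,-5,0],[0,0,0,-10,0],[0,0,0,-12,0],[0,0,0,-12,0],[0,0,0,-12,0],[0,0,0,-12,0]]'|egrep 'time|pos|ft' && python3 -c "
from station import manip
print(manip.close_job())"
```

```text
time: 33.3
ee_pos: [0.5139, -0.0284, 0.226]
ft_force: [-1.0, -0.1, 0.7]
the job is handed in; nothing more can be done
None
```

I handed the job in at 33.3 s: the link is home, the pin is through all three holes with its head firm against the right-hand lug, and the arm is clear of everything. No verdict was shown.

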